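# Park the washed beaker over the drip pan of the drying carousel

## Task

The freshly washed steel beaker lies on the ribbed drying mat: put it upside down over one of the two free pegs of the drying carousel, so that it stands mouth-down on the wires, and let go of it. Then turn the carousel, which has a bar handle on its top, until this beaker stands over the drip pan. The bearing runs freely, so finish while still gripping the carousel and holding it still there; the beaker and the cup already drying must stay on their pegs, and everything else on the table stays where it is.

Things in the scene. Friction and masses are not known exactly. Their poses are not given: they have to be found in the camera images.
- beaker: the washed beaker: straight round steel, no handle, 56 mm outer diameter, 85 mm long, wall 2 mm (bore 52 mm), about 90 g. At the start it lies between two ribs of the mat, axis 34 mm above the table, mouth roughly away from the robot. Origin at the centre of the outside of its closed end; z axis from the closed end towards the open mouth.
- beaker_mouth (a point): centre of the open mouth of that beaker, 85 mm from its origin
- carousel: turning part: hub, four wire spokes at right angles (148 mm long), wire ring of 210 mm diameter, four grey upright pegs where they cross, each on a star of short seat wires. Turns freely, no stops, spring or detents (friction 0.03 N m). Origin on its vertical axis, 30 mm above the table; x axis towards free peg a; occupied pegs at its +y and -y. Top of the wires 45 mm above the table.
- peg_a (a point): foot of free peg a, on the peg's axis at the height of the top of the wires (45 mm above the table), 105 mm from the carousel's axis. Upright round tapered peg: 44 mm diameter at the foot, 20 mm near the top, tip 42 mm above this point. A beaker fully down rests with its rim on the wires.
- peg_b (a point): foot of free peg b, just like peg a, straight across the carousel from it
- handle (a point): middle of the black bar handle on top of the hub, on the carousel's axis, 171 mm above the table; the bar is 78 mm long along the carousel's x axis (line from peg b to peg a), 16 mm thick and 36 mm high (153 to 189 mm above the table); pinch it across its 16 mm from above
- stand: fixed stand of the carousel: weighted round steel foot 148 mm in diameter with a bracket to the drip pan; origin on the carousel's axis at table height; the drip pan lies towards its -x axis, roughly towards the robot
- drip_pan (a point): centre of the mouth of the drip pan, a fixed shallow round steel pan of 96 mm diameter on the table side of the carousel nearest the robot, its rim 29 mm above the table, 105 mm from the carousel's axis: a peg turned there stands right above it
- drying_mat: fixed dark rubber mat 210 x 178 mm with 2.5 mm ribs along its x axis; origin at the centre of its underside; rib tops 8 mm above the table
- beaker_dry: a second beaker of the same make, already upside down on the carousel's peg at its +y (origin at the centre of its closed end, now on top 130 mm above the table; z axis points down)
- prep_cup: small flared steel cup, 66 mm at the rim and 50 mm high, upside down on the carousel's peg at its -y (origin at the centre of its bottom, now on top 95 mm above the table; z axis points down)
- shaker: bystander: steel sugar shaker, 62 mm diameter, 96 mm high, origin at the centre of its underside
- timer: bystander: square kitchen timer, 66 x 66 x 23 mm, origin at the centre of its underside
- brush: bystander: glaze brush with wooden handle, 182 x 41 x 14 mm, lying, origin at the centre of its underside
- scraper: bystander: dough scraper, 90 x 120 x 9 mm, lying flat, origin at the centre of its underside
- scoop: bystander: steel portion scoop, 173 x 54 x 19 mm, lying, origin at the centre of its underside
- probe: bystander: probe thermometer, 178 x 34 x 17 mm, lying, origin at the centre of its underside

How it is judged:
On the way:
1. the beaker stands upside down over a free peg, rim on the wires, let go (height (world z) of beaker between 0.122 and 0.136 m and angle between beaker's own z axis and vertical above 3.02 rad and (horizontal distance between beaker and peg_a below 0.009 m or horizontal distance between beaker and peg_b below 0.009 m) and contact force between the fingers and beaker below 0.1 N and contact force between beaker and carousel above 0.2 N), for 0.2 s.
At the end, for the whole second after the job is handed in: Beaker upside down on a free peg, rim on the wires (9 mm, 0.12 rad), its centre within 15 mm of the drip pan's centre from above, not touched; the fingers grip the carousel (over 3 N) and it stands still (under 0.05 rad/s); the other beaker and the small cup still upside down on their pegs (all of step 1 and horizontal distance between beaker and drip_pan below 0.015 m and contact force between the fingers and carousel above 3 N and angular speed of carousel below 0.05 rad/s and horizontal distance between beaker_dry and carousel between 0.094 and 0.116 m and angle between beaker_dry's own z axis and vertical above 3.02 rad and horizontal distance between prep_cup and carousel between 0.085 and 0.125 m and angle between prep_cup's own z axis and vertical above 2.95 rad); the arm keeps its last pose, push and grip.
It fails at once if a vessel already drying is lifted or knocked off its peg (angle between any of beaker_dry, prep_cup's own z axis and vertical below 2.7 rad or height (world z) of beaker_dry below 0.12 m or height (world z) of beaker_dry above 0.15 m or height (world z) of prep_cup below 0.085 m or height (world z) of prep_cup above 0.115 m).
It fails at once if another thing on the table is moved by more than 30 mm (distance of any of shaker, timer, brush, scraper, scoop, probe from where it was at the start of the episode above 0.03 m).
It also fails if it takes over 58 s, if anything falls off the work surface, if the arm or the gripper's body presses on something with over 40 N, if the wrist force passes 120 N, or if a joint passes its speed limit or range.

## Robot

A 6-joint arm with a two-finger parallel gripper is mounted at the origin on a cart in front of the work surface, level with it; the furniture and walls round the work are solid. World frame = base frame: x ahead of the robot, y to its left, z up, the work surface at z = 0. Lengths are in m, angles in rad, forces in N, time in s.
With the tool pointing down it reaches from about 0.35 to 0.725 m from the base axis. Payload 6 kg.
Tool frame: the origin (TCP) lies between the finger pads; the fingertips stand 22 mm ahead of it and the grasp point (between the pads) lies 3 mm ahead of it (bot.tip_extent is the distance from the TCP to the fingertips, in m); z points along the fingers, y is the line along which they close (so a half turn about z gives the same grasp; the last joint's range is limited). The gripper opens to 85 mm and grips with 20 to 120 N. Pads are 22 mm wide; open, the fingers measure 114 mm over their backs; the gripper's body (76 mm by 85 mm) begins 54 mm behind the grasp point. The pads swing forward as they close: fully open they stand 13 mm farther back than shut.
Start: joints at [-0.942, 0.04, 0.085, 0, -1.615, -0.334], TCP at [0.174, -0.574, 0.253] pointing down, gripper open.
Joint ranges: [-2.56, 2.56], [-1.29, 2.01], [-1.08, 1.49], [-3.29, 1.98], [-2.81, -0.18], [-2.99, 2.99]. Speed limits (rad/s): [2.57, 2.57, 3.01, 3.14, 3.14, 3.14].

## Interface

Orientations are given as a rotation vector (axis times angle).
In Python, from plant import state, eyes, job, bot gives the robot as it stands. The module is installed in compiled form; this text tells all that it offers.
- The arm moves only by the tool apply_moves, never from a script. Its argument "steps" is a list of rows, each a list of 5 numbers: the gripper command: -1 is shut, 1 is fully open, values between are in proportion, then the shift along the tool's x, y, z in cm, then the turn about the tool's z in rad. In form: [[grip, dx, dy, dz, spin], ...]. A call has 1 to 12 rows; each row shifts and turns the commanded pose from where the row before left it, along the tool's axes as they then stand; what a row does not reach is not made up. A row lasts 1/12 s, in which the tool goes at most 41.7 mm and 7.16 degrees, less where a joint would pass 70% of its speed; a pose out of reach is approached as far as the arm can. A call with a gripper value outside its range is refused whole. The fingers move at their own pace and stop on an object; the grip force is fixed at half the most. Time passes only in rows, so rows that do not move let the fingers close. It gives the time, the measured TCP pose, the force, the opening and the grip force at its end, in the units of the state.
- state(): the state, without advancing time (a new reading comes with each control period).
- eyes.grab_frame(name): name is "scene" or "side" or "wrist"; returns the picture (480x640x3 uint8, red, green, blue); there is no depth.
- eyes.get_calibration(name): a dict with "camera_matrix" (3x3 intrinsics, pixels), "origin" and "orientation" of the camera in the world; the wrist camera has in their place "tool_from_camera" (4x4, takes a point from camera to tool coordinates, whose origin is the TCP and whose axes are the flange's). Camera axes: x right, y up, looking along -z (the intrinsics and any distortion apply to the point x, -y, -z); pixel columns grow to the right and rows downward; lengths in m; the calibration is good to about 2 mm. A picture is of the moment at which its call begins: read the wrist's pose just before it. get_calibration takes no time and is no camera call.
- job.hand_in(): hands the job in; it is judged then, once.
The state is a dict: "time_s": time; "joint_positions": joint angles; "dq": joint speeds; "tau": joint torques, N m; "position": TCP position; "eef_rot": TCP orientation; "contact_force": force on the tool from outside, world axes, zero at the start; "wrist_torque": the same for the moment, N m; "finger_gap": finger opening in m; "grip_force": force on a finger pad.
Only numpy, scipy, OpenCV 4.12 (cv2) and the standard library are available. Lean on these libraries where they do the work, as an engineer would, in place of code of your own. Each camera call takes 0.05 s, during which the arm holds its last target. There are 200 camera calls.

## Working session

There is one attempt and no reset: what is moved stays moved. The work goes in short steps, Python scripts to look and compute and a tool call to move; the robot and the scene stay as the last step left them, time stands still between calls to the robot, and variables do not carry over. Pictures are saved under pics/ and viewed, at most 10 in all, crops included, and the job is handed in when it is done.

Besides the shell and the picture viewer there is one more tool, called after "Request:" as name([rows], argument=value, ...), one row to a line, values as JSON. apply_moves: Moves the arm, as the interface text tells. Its arguments: {"type":"object","properties":{"steps":{"type":"array"}},"required":["steps"]}

```bash
mkdir -p pics
python3 - <<'E'
from plant import state, eyes, job, bot
import cv2,json
s=state();print(s)
for n in("scene","side","wrist"):
    c=eyes.get_calibration(n);print(n,c)
    im=eyes.grab_frame(n);cv2.imwrite(f"pics/{n}0.png",im[:,:,::-1])
E
```

```text
{'time_s': 0.0, 'joint_positions': array([-9.42332874e-01,  4.08158349e-02,  8.38124350e-02, -4.76494322e-04,
       -1.61549204e+00, -3.33716677e-01]), 'dq': array([-0.00018291,  0.00128817,  0.00036523,  0.00164269, -0.00028372,
       -0.00050842]), 'tau': array([ 2.39078099e-04, -3.68206000e+01,  3.47407508e+01,  6.93223357e+00,
       -5.45900431e-03, -4.95658878e-05]), 'position': array([ 0.17431097, -0.57382144,  0.25227493]), 'eef_rot': array([ 4.61291831e-01, -3.10717208e+00, -2.71171902e-03]), 'contact_force': array([-1.02343402, -0.30668498,  0.79094773]), 'wrist_torque': array([ 0.0034109 , -0.01664061, -0.07340214]), 'grip_force': 0.0, 'finger_gap': 0.08507728023440804}
scene {'camera_matrix': array([[534.98881338,   0.        , 320.38915599],
       [  0.        , 534.98881338, 228.31722005],
       [  0.        ,   0.        ,   1.        ]]), 'origin': array([-0.28152096,  0.36639908,  1.20021483]), 'orientation': array([ 0.41206994, -0.73838603, -1.98278848])}
side {'camera_matrix': array([[520.71184133,   0.        , 318.23519822],
       [  0.        , 520.71184133, 242.78472848],
       [  0.        ,   0.        ,   1.        ]]), 'origin': array([ 0.43673203, -1.16387208,  1.05484178]), 'orientation': array([ 0.85033131, -0.03701061, -0.07884674])}
wrist {'camera_matrix': array([[388.62713076,   0.        , 318.61472425],
       [  0.        , 388.62713076, 235.29882957],
       [  0.        ,   0.        ,   1.        ]]), 'tool_from_camera': array([[ 1.13965106e-04,  9.65210852e-01,  2.61472748e-01,
         6.62693797e-02],
       [ 9.99999987e-01, -1.40759548e-04,  8.37469283e-05,
        -7.68834863e-04],
       [ 1.17638230e-04,  2.61472735e-01, -9.65210855e-01,
        -1.20769013e-01],
       [ 0.00000000e+00,  0.00000000e+00,  0.00000000e+00,
         1.00000000e+00]])}
```

View pics/scene0.png

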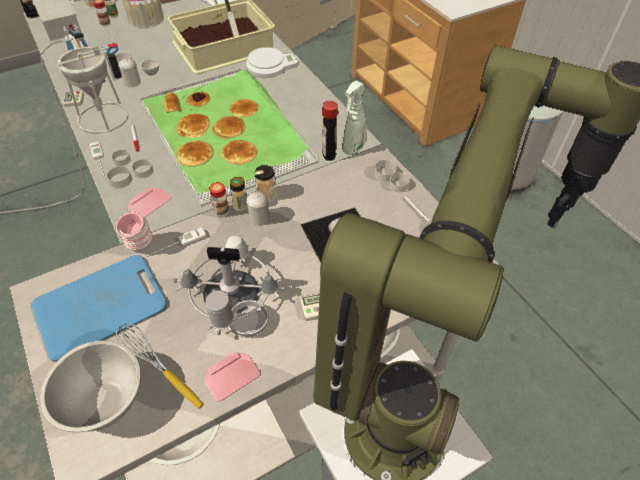

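View pics/side0.png

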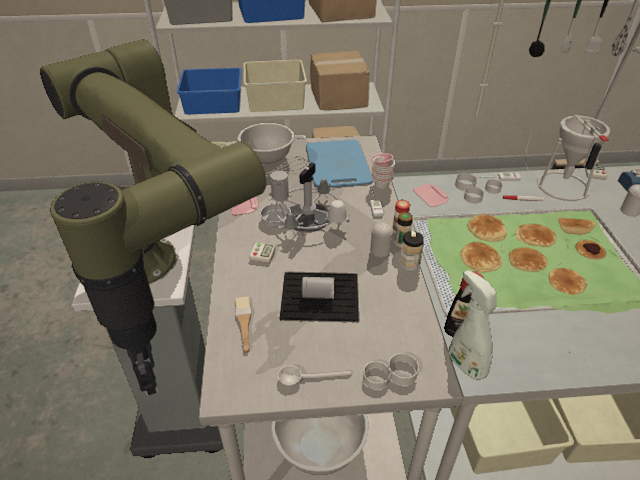

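The side view shows the beaker at about (318,288) on the mat, mouth to the right. The carousel is at about (308,215) in the side view and (230,290) in the scene view. I'll enlarge both.

```bash
cat > h.py <<'E'
import numpy as np, cv2
from scipy.spatial.transform import Rotation as R
from plant import state, eyes, job, bot
def cam(n,s=None):
    c=eyes.get_calibration(n);K=c["camera_matrix"]
    if n!="wrist": return K,R.from_rotvec(c["orientation"]).as_matrix(),np.array(c["origin"])
    s=s or state();T=c["tool_from_camera"];r=R.from_rotvec(s["eef_rot"]).as_matrix()
    return K,r@T[:3,:3],s["position"]+r@T[:3,3]
def at(n,px,z,s=None):
    K,Rm,o=cam(n,s);d=Rm@np.array([(px[0]-K[0,2])/K[0,0],-(px[1]-K[1,2])/K[1,1],-1]);return o+d*(z-o[2])/d[2]
def proj(n,p,s=None):
    K,Rm,o=cam(n,s);q=Rm.T@(np.array(p)-o);return np.array([K[0,2]-K[0,0]*q[0]/q[2],K[1,2]+K[1,1]*q[1]/q[2]])
E
python3 - <<'E'
import cv2
a=cv2.imread("pics/side0.png")[180:330,225:375];cv2.imwrite("pics/sc.png",cv2.resize(a,None,fx=4,fy=4,interpolation=cv2.INTER_CUBIC))
a=cv2.imread("pics/scene0.png")[225:345,170:300];cv2.imwrite("pics/cc.png",cv2.resize(a,None,fx=5,fy=5,interpolation=cv2.INTER_CUBIC))
E
```

```text
(no output)
```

View pics/sc.png

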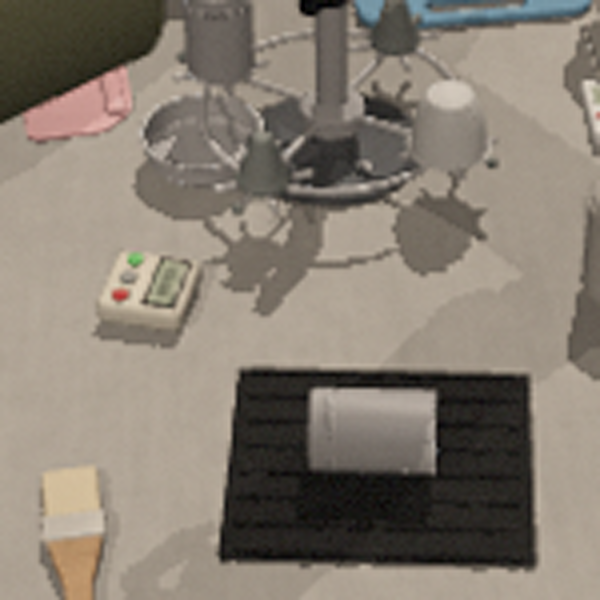

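View pics/cc.png

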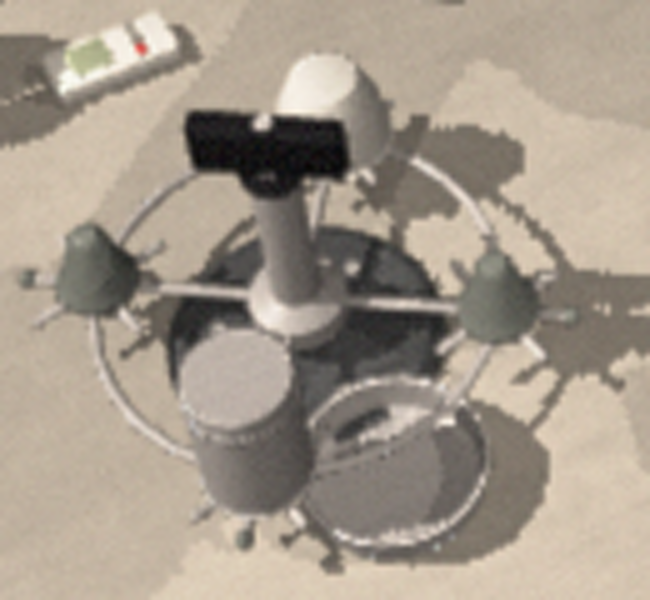

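Run:
```python
from h import *
np.set_printoptions(precision=4,suppress=True)
S=lambda x,y:(x/4+225-.375,y/4+180-.375)
C=lambda x,y:(x/5+170-.4,y/5+225-.4)
L=at("scene",C(84,232),.087);Rr=at("scene",C(492,258),.087)
print("pegs",L,Rr,np.linalg.norm(L-Rr),(L+Rr)/2)
print("handle",at("scene",C(266,122),.189), at("scene",C(192,116),.189),at("scene",C(346,124),.189))
bd=at("scene",C(236,378),.130);pan=at("scene",C(394,462),.029);print("dry",bd,"pan",pan)
print("prep side",at("side",S(452,95),.095),"dry side tip pegs near",at("side",S(262,130),.087),at("side",S(397,-2),.087))
print("pan side",at("side",S(205,140),.029))
a,b=at("side",S(314,430),.034),at("side",S(437,433),.034);print("beaker",a,b,np.linalg.norm(a-b),np.arctan2(*(b-a)[1::-1]))
m=[at("side",S(*p),.008) for p in((240,370),(530,375),(535,566),(221,560))];print("mat",np.array(m),np.mean(m,0))
print("timer",at("side",S(155,285),.02), "shaker",at("side",(380,265),.0))
```

```text
pegs [0.5772 0.2538 0.087 ] [0.4613 0.0795 0.087 ] 0.20927524802552638 [0.5192 0.1666 0.087 ]
handle [0.5176 0.1652 0.189 ] [0.5382 0.1947 0.189 ] [0.4979 0.1323 0.189 ]
dry [0.4293 0.2258 0.13  ] pan [0.4113 0.1626 0.029 ]
prep side [0.6048 0.1041 0.095 ] dry side tip pegs near [0.4582 0.0829 0.087 ] [0.5761 0.2495 0.087 ]
pan side [0.4137 0.1484 0.029 ]
beaker [ 0.4799 -0.1822  0.034 ] [ 0.5627 -0.1919  0.034 ] 0.08332392596094558 -0.11708416645830186
mat [[ 0.4319 -0.0934  0.008 ]
 [ 0.6382 -0.1158  0.008 ]
 [ 0.6167 -0.2913  0.008 ]
 [ 0.4132 -0.2692  0.008 ]] [ 0.525  -0.1924  0.008 ]
timer [ 0.3725 -0.0108  0.02  ] shaker [ 0.7115 -0.0788  0.    ]
```

Consistent measurements: peg span 209 mm (should be 210) and beaker length 83 mm. Carousel axis is about (0.519,0.166), the near free peg (0.461,0.080), and the beaker's closed end (0.480,-0.182) with its axis at -6.4°. I'll go above the beaker's closed end.

Request:
apply_moves([
  [1,-3.2,2.2,0,0],
  [1,-3.2,2.2,0,0],
  [1,-3.2,2.2,0,0],
  [1,-3.2,2.2,0,0],
  [1,-3.2,2.2,0,0],
  [1,-3.2,2.2,0,0],
  [1,-3.2,2.2,0,0],
  [1,-3.2,2.2,0,0],
  [1,-3.2,2.2,0,0],
  [1,-3.2,2.2,0,0],
  [1,-3.2,2.2,0,0],
  [1,-3.2,2.2,0,0],
])

```text
time_s: 1.15
position: [0.4658, -0.208, 0.2533]
eef_rot: [-0.462, 3.107, 0.0]
contact_force: [-0.2, -0.0, 0.4]
finger_gap: 0.0858
grip_force: 0.0
```

Request:
apply_moves([
  [1,-1.5,0.9,0,0],
  [1,-1.5,0.9,0,0],
  [1,0,0,0,0.1],
  [1,0,0,0,0.1],
  [1,0,0,0,0.1],
  [1,0,0,0,0.1],
  [1,0,0,0,0],
])

```text
time_s: 1.73
position: [0.4885, -0.1838, 0.2529]
eef_rot: [-0.17, -3.136, -0.0]
contact_force: [-0.5, 0.2, 0.2]
finger_gap: 0.0851
grip_force: 0.0
```

```bash
cat >> h.py <<'E'
def go(p,yaw=None):
    s=state();r=R.from_rotvec(s["eef_rot"]).as_matrix()
    y=np.degrees(np.arctan2(r[1,1],r[0,1]))
    print("t",round(s["time_s"],2),"pos",s["position"].round(4),"yawY",y.round(2),"tilt",np.degrees(np.arccos(-r[2,2])).round(2),"q6",s["joint_positions"][5].round(2),"gap",round(s["finger_gap"],4),"F",s["contact_force"].round(2),"g",round(s["grip_force"],2))
    if p is not None: print("tool cm",(r.T@(np.array(p)-s["position"])*100).round(2), "spin",None if yaw is None else round(np.radians((y-yaw+90)%180-90),3))
E
python3 - <<'E'
from h import *
go([.489,-.183,.037],83.6)
s=state();cv2.imwrite("pics/w1.png",eyes.grab_frame("wrist")[:,:,::-1])
for p in ([.480,-.182,.034],[.5645,-.1915,.034]): print(proj("wrist",p,s))
E
```

```text
t 1.73 pos [ 0.4885 -0.1838  0.2529] yawY 83.78 tilt 0.04 q6 -1.71 gap 0.0851 F [-0.47  0.2   0.2 ] g 0.0
tool cm [-0.06  0.09 21.59] spin 0.003
[320.53377724 197.49985409]
[320.09894509 287.17481303]
```

View pics/w1.png

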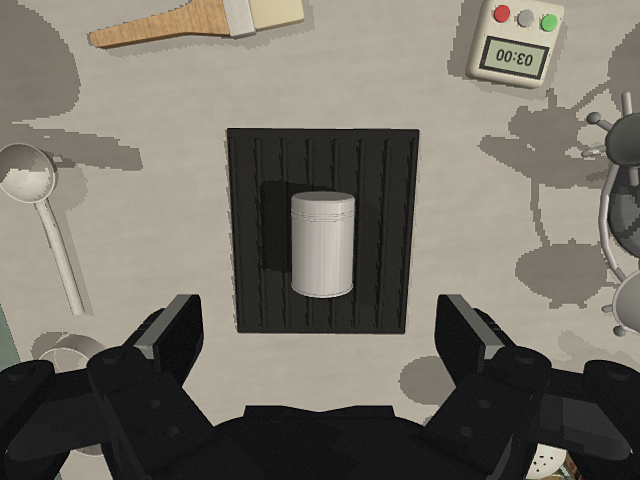

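Beaker is at x≈323, y 197–295 in the wrist view, closed end nearest the robot, within 3 px of prediction. I'll descend and grip gently.

Request:
apply_moves([
  [1,0.1,0.2,3.6,0],
  [1,0,0,3.6,0],
  [1,0,0,3.6,0],
  [1,0,0,3.6,0],
  [1,0,0,3.6,0],
  [1,0,0,2.6,0],
  [1,0,0,1.0,0],
  [0.4,0,0,0,0],
  [0.35,0,0,0,0],
  [0.35,0,0,0,0],
  [0.35,0,0,0,0],
])

```text
time_s: 2.7
position: [0.4894, -0.1816, 0.0401]
eef_rot: [0.163, 3.133, 0.001]
contact_force: [-1.2, 2.2, 1.8]
finger_gap: 0.0576
grip_force: 1.2
```

Run:
```python
from h import *
go([.487,-.182,.037],83.6);print(state()["joint_positions"].round(3))
```

```text
t 2.7 pos [ 0.4894 -0.1816  0.0401] yawY 84.04 tilt 0.23 q6 -1.71 gap 0.0576 F [-1.22  2.2   1.82] g 1.24
tool cm [ 0.23 -0.06  0.31] spin 0.008
[ 0.031 -0.091 -0.438 -0.    -1.22  -1.705]
```

Request:
apply_moves([
  [0.3,0.2,0,0.2,0],
  [0.28,0,0,0,0],
  [0.28,0,0,0,0],
  [0.28,0,0,0,0],
])

```text
time_s: 3.03
position: [0.4892, -0.1813, 0.0403]
eef_rot: [0.162, 3.129, -0.0]
contact_force: [-1.1, 5.5, 11.1]
finger_gap: 0.0557
grip_force: 42.0
```

Request:
apply_moves([
  [0.26,0,0,0,0],
  [0.26,0,0,0,0],
  [0.26,0,0,0,0],
])

```text
time_s: 3.28
position: [0.4892, -0.1813, 0.0405]
eef_rot: [0.162, 3.129, -0.0]
contact_force: [-1.3, 5.8, 12.4]
finger_gap: 0.0553
grip_force: 59.3
```

Request:
apply_moves([
  [0.24,0,0,-1,0],
  [0.24,0,0,-1.5,0],
  [0.24,0,0,-2,0],
  [0.24,0,0,-2,0],
  [0.24,0,0,-1,0],
  [0.24,0,0,0,0],
  [0.24,0,0,0,0],
])

```text
time_s: 3.87
position: [0.486, -0.1816, 0.1106]
eef_rot: [0.165, 3.136, 0.001]
contact_force: [0.1, -0.1, -1.9]
finger_gap: 0.0548
grip_force: 63.4
```

Request:
apply_moves([
  [0.3,0,0,0,0],
  [0.3,0,0,0,0],
  [0.3,0,0,0,0],
  [0.3,0,0,0,0],
])

```text
time_s: 4.2
position: [0.4854, -0.1816, 0.1094]
eef_rot: [-0.165, -3.136, -0.0]
contact_force: [-0.1, 0.0, -1.1]
finger_gap: 0.0555
grip_force: 35.6
```

Run:
```python
from h import *
go([.487,-.182,.037],83.6)
a=eyes.grab_frame("side")[200:320,250:410,::-1];cv2.imwrite("pics/s2.png",cv2.resize(a,None,fx=4,fy=4))
```

```text
t 4.2 pos [ 0.4854 -0.1816  0.1094] yawY 83.97 tilt 0.09 q6 -1.71 gap 0.0555 F [-0.06  0.01 -1.13] g 35.64
tool cm [-0.18 -0.02  7.24] spin 0.007
```

View pics/s2.png

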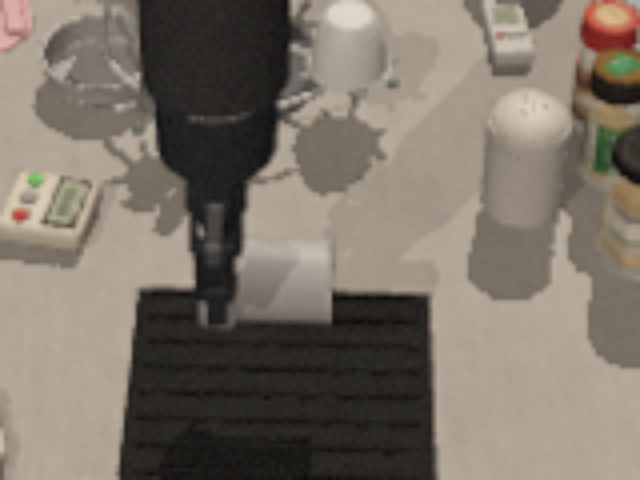

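Request:
apply_moves([
  [0.31,0,0,0,0],
  [0.31,0,0,0,0],
  [0.315,0,0,0,0],
  [0.315,0,0,0,0],
  [0.315,0,0,0,0],
  [0.315,0,0,0,0],
])

```text
time_s: 4.75
position: [0.4858, -0.1816, 0.1103]
eef_rot: [0.165, 3.137, 0.0]
contact_force: [0.4, -0.2, -1.6]
finger_gap: 0.0561
grip_force: 19.4
```

Run:
```python
from h import *
go(None)
a=eyes.grab_frame("side")[200:320,250:410,::-1];b=cv2.imread("pics/s2.png")[::4,::4]
d=cv2.absdiff(a,b).max(2)>40;ys,xs=np.nonzero(d);print(d.sum(),xs.min(initial=999)*4,xs.max(initial=0)*4,ys.min(initial=999)*4,ys.max(initial=0)*4)
```

```text
t 4.75 pos [ 0.4858 -0.1816  0.1103] yawY 83.97 tilt 0.01 q6 -1.71 gap 0.0561 F [ 0.43 -0.2  -1.58] g 19.45
89 12 636 12 464
```

Request:
apply_moves([
  [0.32,0,0,0,0],
  [0.32,0,0,0,0],
  [0.32,0,0,0,0],
])

```text
time_s: 5.05
position: [0.4858, -0.1817, 0.1103]
eef_rot: [-0.165, -3.137, -0.0]
contact_force: [-1.2, -0.4, -1.4]
finger_gap: 0.0565
grip_force: 14.6
```

```bash
cat > d.py <<'E'
from h import *
go(None)
a=eyes.grab_frame("side")[200:320,250:410,::-1];b=cv2.imread("pics/s2.png")[::4,::4]
d=(cv2.absdiff(a,b).max(2)>50).astype(np.uint8);d=cv2.morphologyEx(d,cv2.MORPH_OPEN,np.ones((2,2)));ys,xs=np.nonzero(d);print(d.sum(),xs.min(initial=999)*4,xs.max(initial=0)*4,ys.min(initial=999)*4,ys.max(initial=0)*4)
E
python3 d.py
```

```text
t 5.05 pos [ 0.4858 -0.1817  0.1103] yawY 83.97 tilt 0.0 q6 -1.71 gap 0.0565 F [-1.24 -0.45 -1.44] g 14.64
0 3996 0 3996 0
```

Request:
apply_moves([
  [0.325,0,0,0,0],
  [0.325,0,0,0,0],
  [0.325,0,0,0,0],
])

```text
time_s: 5.35
position: [0.4857, -0.1817, 0.1103]
eef_rot: [-0.165, -3.137, -0.0]
contact_force: [-0.2, -0.1, -1.3]
finger_gap: 0.0566
grip_force: 10.2
```

```bash
python3 d.py
```

```text
t 5.35 pos [ 0.4857 -0.1817  0.1103] yawY 83.97 tilt 0.01 q6 -1.71 gap 0.0566 F [-0.17 -0.14 -1.3 ] g 10.24
0 3996 0 3996 0
```

Request:
apply_moves([
  [0.33,0,0,0,0],
  [0.33,0,0,0,0],
])

```text
time_s: 5.57
position: [0.4858, -0.1816, 0.1103]
eef_rot: [-0.165, -3.137, -0.0]
contact_force: [-0.3, -0.0, -0.7]
finger_gap: 0.0567
grip_force: 6.3
```

```bash
python3 d.py
```

```text
t 5.57 pos [ 0.4858 -0.1816  0.1103] yawY 83.97 tilt 0.01 q6 -1.71 gap 0.0567 F [-0.25 -0.04 -0.71] g 6.34
0 3996 0 3996 0
```

Request:
apply_moves([
  [0.333,0,0,0,0],
  [0.333,0,0,0,0],
  [0.333,0,0,0,0],
])

```text
time_s: 5.87
position: [0.4858, -0.1817, 0.1103]
eef_rot: [-0.165, -3.137, -0.0]
contact_force: [0.4, -0.3, -1.7]
finger_gap: 0.057
grip_force: 4.3
```

```bash
python3 d.py
```

```text
t 5.87 pos [ 0.4858 -0.1817  0.1103] yawY 83.97 tilt 0.01 q6 -1.71 gap 0.057 F [ 0.39 -0.32 -1.73] g 4.31
0 3996 0 3996 0
```

Request:
apply_moves([
  [0.336,0,0,0,0],
  [0.336,0,0,0,0],
])

```text
time_s: 6.08
position: [0.4858, -0.1817, 0.1103]
eef_rot: [-0.165, -3.137, -0.0]
contact_force: [0.3, -1.0, -0.7]
finger_gap: 0.0574
grip_force: 2.4
```

```bash
python3 d.py
```

```text
t 6.08 pos [ 0.4858 -0.1817  0.1103] yawY 83.97 tilt 0.01 q6 -1.71 gap 0.0574 F [ 0.29 -1.01 -0.67] g 2.37
96 196 340 292 352
```

Request:
apply_moves([
  [0.33,0,0,0,0],
  [0.31,0,0,0,0],
])

```text
time_s: 6.3
position: [0.4857, -0.1816, 0.1103]
eef_rot: [-0.165, -3.137, -0.0]
contact_force: [-0.4, -0.0, -1.5]
finger_gap: 0.0563
grip_force: 18.4
```

```bash
python3 d.py
python3 - <<'E'
from h import *
a=eyes.grab_frame("side")[200:320,250:410,::-1];cv2.imwrite("pics/s3.png",cv2.resize(a,None,fx=4,fy=4))
E
```

```text
t 6.3 pos [ 0.4857 -0.1816  0.1103] yawY 83.97 tilt 0.01 q6 -1.71 gap 0.0563 F [-0.38 -0.01 -1.49] g 18.45
208 188 328 284 372
```

View pics/s3.png

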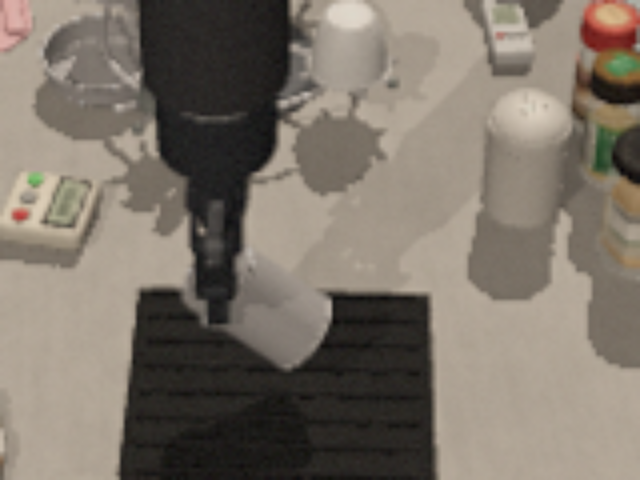

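Pivoting under gravity works (mouth is now about 35° down). I'll repeat with short loosenings.

Request:
apply_moves([
  [0.333,0,0,0,0],
  [0.336,0,0,0,0],
  [0.336,0,0,0,0],
  [0.336,0,0,0,0],
  [0.33,0,0,0,0],
  [0.31,0,0,0,0],
])

```text
time_s: 6.9
position: [0.4857, -0.1817, 0.1103]
eef_rot: [-0.165, -3.137, -0.0]
contact_force: [-0.6, -0.8, -1.5]
finger_gap: 0.0563
grip_force: 18.4
```

```bash
python3 d.py
python3 - <<'E'
from h import *
a=eyes.grab_frame("side")[200:320,250:410,::-1];cv2.imwrite("pics/s4.png",cv2.resize(a,None,fx=4,fy=4))
E
```

```text
t 6.9 pos [ 0.4857 -0.1817  0.1103] yawY 83.97 tilt 0.01 q6 -1.71 gap 0.0563 F [-0.55 -0.79 -1.52] g 18.45
211 188 328 284 372
```

View pics/s4.png

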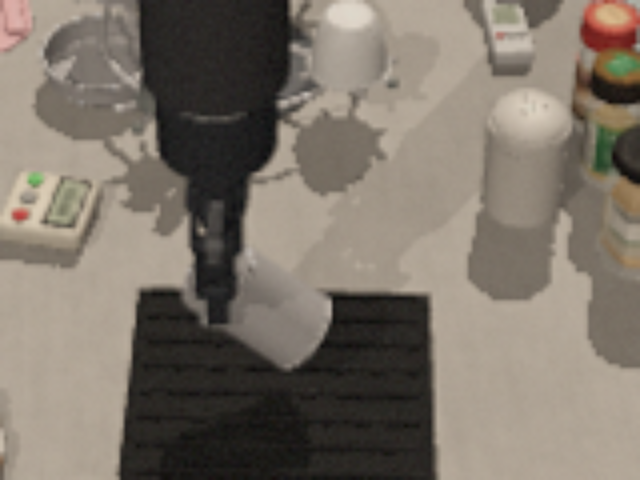

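No further turn. I'll loosen a little more.

Request:
apply_moves([
  [0.334,0,0,0,0],
  [0.337,0,0,0,0],
  [0.339,0,0,0,0],
  [0.339,0,0,0,0],
  [0.33,0,0,0,0],
  [0.31,0,0,0,0],
])

```text
time_s: 7.5
position: [0.4859, -0.1817, 0.1105]
eef_rot: [0.165, 3.137, -0.0]
contact_force: [0.2, 0.5, -0.2]
finger_gap: 0.0556
grip_force: 0.0
```

```bash
cat > e.py <<'E'
from h import *
go(None)
a=eyes.grab_frame("side")[200:320,250:410,::-1]
g=a.min(2)[58:115,40:100]
for r in g[::2]: print("".join(" .:-=+*#%@"[min(9,v//24)] for v in r))
E
python3 e.py
```

```text
t 7.5 pos [ 0.4859 -0.1817  0.1105] yawY 83.97 tilt 0.02 q6 -1.71 gap 0.0556 F [ 0.23  0.53 -0.2 ] g 0.0
--=****= :=::::.....:=*******************+++++++++++++++++++
*******=...:---:....:+*****************+++++++++++++++++++++
*******+...:::::..  -****************++++++++++*++++++++++++
********= ..:::....=***************++++++++++*++++++++++++++
********+ ....... :+#####*********+++++++++**++++**+++++++++
********+ .... ...:+##########+***+++**+****++++++++++++++++
********* .. . ...:+##########*+****++++++++++++***+++++++++
::::----:.....::...+##########*+===-===========+++++++++++**
......... ......  -*##########*=.        .                  
.........:--.....-=*#########*=:............................
..........-=. ...-=*####%#**=--= ...........................
..........-=    .:--======--=--:  .                ..  . . .
...........-======+++++++==+---:............................
...........:======+=======-----:............................
...........:===============----:      ..  ....   ...... . . 
...........-===============----:............................
...........:===============----:............................
...........:===============----::    . ..  . . ... .........
...........-===============-----:...........................
...........:===============-----............................
.. .        :==============--=:.............................
..........   .:-=++======++-:...............................
.........    . .  ..:::..    ...............................
.....  . .  .  ......... ........... .......................
.........      ...     .    ......................   ....   
...... . .....  .    .   .  ................................
 ....  .... .....  .  ......................................
..   . .    .   .   .     ..... .   .. ..  .    .   ....... 
. .  .  .    . ..   ..  . ..................................
```

Run:
```python
from h import *
a=eyes.grab_frame("side")[210:310,260:360,::-1];a=cv2.resize(a,(560,560))
b=eyes.grab_frame("wrist")[::-1,::-1][:,:,::-1][::1];b=eyes.grab_frame("wrist")[:,:,::-1]
b=cv2.resize(b[120:480,160:480],(240,270));c=np.zeros((560,800,3),np.uint8);c[:,:560]=a;c[:270,560:]=b;cv2.imwrite("pics/s5.png",c)
```

```text
(no output)
```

View pics/s5.png

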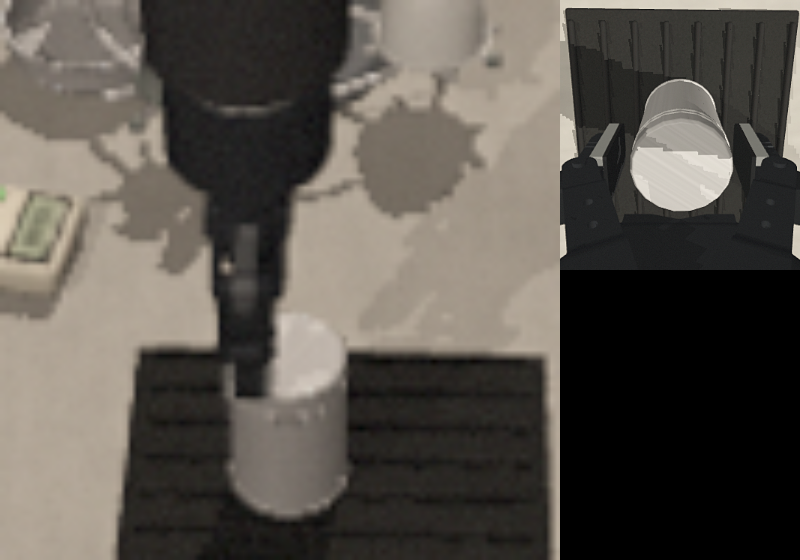

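The beaker slid out and landed standing mouth-down on the mat, which is just what's needed. In the wrist view its top disc is centred at about (323,340), and in the side view at about (311.6,274).

Run:
```python
from h import *
w=at("wrist",(322.7,340),.093);s=at("side",(311.5,273.5),.093);print(w,s)
for z in(.091,.093): print(at("side",(321.9,275),z)[0]-at("side",(301.2,275),z)[0])
p=(w+s)/2;go([p[0],p[1],.09],83.97)
```

```text
[ 0.50037806 -0.18235749  0.093     ] [ 0.50244651 -0.19138247  0.093     ]
0.05409465834364385
0.05398241033882889
t 7.7 pos [ 0.4858 -0.1817  0.1104] yawY 83.98 tilt 0.0 q6 -1.71 gap 0.056 F [-0.13 -0.66  0.24] g 0.02
tool cm [-1.61 -0.35  2.04] spin 0.0
```

Request:
apply_moves([
  [0.6,0,0,0,0],
  [1,0,0,0,0],
  [1,-0.7,0,0,0],
  [1,-0.7,0,0.5,0],
  [1,0,0,1,0],
  [1,0,0,1,0],
  [0.5,0,0,0,0],
  [0.4,0,0,0,0],
  [0.2,0,0,0,0],
  [0.2,0,0,0,0],
  [0.2,0,0,0,0],
  [0.2,0,0,0,0],
])

```text
time_s: 8.7
position: [0.4997, -0.1831, 0.0855]
eef_rot: [0.165, 3.137, 0.0]
contact_force: [0.3, -0.5, -1.6]
finger_gap: 0.0532
grip_force: 62.9
```

Request:
apply_moves([
  [0.2,0,0,-1,0],
  [0.2,0,0,-2,0],
  [0.2,0,0,-3,0],
  [0.2,0,0,-3,0],
  [0.2,0,0,-3,0],
  [0.2,0,0,-1,0],
  [0.2,0,0,0,0],
])

```text
time_s: 9.28
position: [0.5009, -0.1835, 0.2199]
eef_rot: [0.165, 3.13, -0.001]
contact_force: [-0.5, -0.6, -1.5]
finger_gap: 0.0533
grip_force: 63.2
```

Run:
```python
from h import *
go([.461,.080,.18],146);print(state()["joint_positions"].round(2))
```

```text
t 9.28 pos [ 0.5009 -0.1835  0.2199] yawY 83.97 tilt 0.4 q6 -1.7 gap 0.0533 F [-0.52 -0.6  -1.52] g 63.19
tool cm [ 6.77 25.79  3.93] spin -1.083
[ 0.03 -0.14 -0.15  0.   -1.55 -1.7 ]
```

Request:
apply_moves([
  [0.2,0.7,2.0,0,0],
  [0.2,0.8,3.0,0,0],
  [0.2,0.8,3.0,0,0],
  [0.2,0.8,3.2,0,0],
  [0.2,0.8,3.2,0,0],
  [0.2,0.8,3.2,0,0],
  [0.2,0.8,3.2,0,0],
  [0.2,0.8,3.0,0,0],
  [0.2,0.5,2.0,0,0],
  [0.2,0,0,0,0],
])

```text
time_s: 10.12
position: [0.4581, 0.0836, 0.2138]
eef_rot: [-0.159, -3.135, -0.0]
contact_force: [0.4, -0.6, -1.3]
finger_gap: 0.0536
grip_force: 63.4
```

Request:
apply_moves([
  [0.2,0,0,0,-0.12],
  [0.2,0,0,0,-0.12],
  [0.2,0,0,0,-0.12],
  [0.2,0,0,0,-0.12],
  [0.2,0,0,0,-0.12],
  [0.2,0,0,0,-0.12],
  [0.2,0,0,0,-0.12],
  [0.2,0,0,0,-0.12],
  [0.2,0,0,0,-0.12],
  [0.2,0,0,0,0],
  [0.2,0,0,0,0],
])

```text
time_s: 11.03
position: [0.4589, 0.0803, 0.2144]
eef_rot: [1.465, -2.777, -0.0]
contact_force: [-0.3, -0.2, -0.3]
finger_gap: 0.0534
grip_force: 63.2
```

Run:
```python
from h import *
go([.461,.080,.13],146);
b=eyes.grab_frame("wrist")[:,:,::-1];a=eyes.grab_frame("scene")[225:345,170:300,::-1]
c=np.zeros((560,800,3),np.uint8);c[:330,:440]=cv2.resize(b,(440,330));c[:332,440:]=cv2.resize(a,(360,332))
d=eyes.grab_frame("side")[150:260,230:390,::-1];c[335:555,:320]=cv2.resize(d,(320,220))
cv2.imwrite("pics/s6.png",c)
```

```text
t 11.03 pos [0.4589 0.0803 0.2144] yawY 145.63 tilt 0.08 q6 -1.21 gap 0.0534 F [-0.26 -0.18 -0.27] g 63.24
tool cm [-0.11 -0.2   8.44] spin -0.006
```

View pics/s6.png

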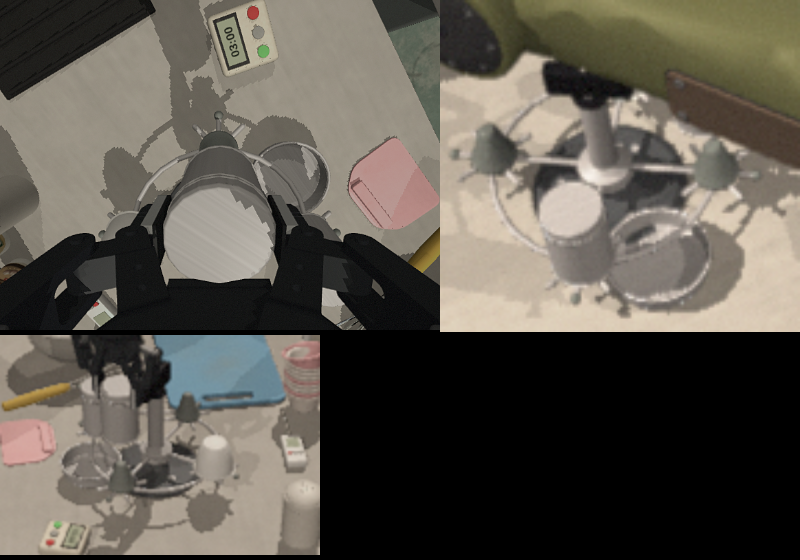

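The beaker is upright in the grip, top disc at about (320,337) in the wrist view. The near free peg is below it, and the carousel has not moved. I'll check the beaker's centre against the peg.

Run:
```python
from h import *
w=at("wrist",(320,337.5),.2224);print("top centre",w)
print(at("wrist",(320,337.5-82),.2224),at("wrist",(320+80,337.5),.2224))
print("peg from scene now",at("scene",((715-440)/360*130+170,140/332*120+225),.087))
s=state();p=s["position"]+np.array([.4605,.081,0])-w;go([p[0],p[1],.13],146)
```

```text
top centre [0.45819051 0.0791069  0.2224    ]
[0.44242243 0.05594524 0.2224    ] [0.43669904 0.09377573 0.2224    ]
peg from scene now [0.4613809  0.07578572 0.087     ]
t 11.18 pos [0.459  0.0804 0.2149] yawY 145.69 tilt 0.03 q6 -1.21 gap 0.0535 F [-0.68  0.52 -0.34] g 63.24
tool cm [-0.29 -0.09  8.49] spin -0.005
```

Request:
apply_moves([
  [0.2,-0.2,-0.2,1,0],
  [0.2,0,0,2,0],
  [0.2,0,0,2,0],
  [0.2,0,0,1.5,0],
  [0.2,0,0,0.8,0],
  [0.2,0,0,0.5,0],
  [0.2,0,0,0.5,0],
  [0.2,0,0,0,0],
])

```text
time_s: 11.85
position: [0.4618, 0.0811, 0.1318]
eef_rot: [1.471, -2.776, -0.0]
contact_force: [-0.1, 0.9, -1.9]
finger_gap: 0.0536
grip_force: 63.3
```

Request:
apply_moves([
  [0.2,0,0,0.4,0],
  [0.2,0,0,0.2,0],
  [0.2,0,0,0,0],
])

```text
time_s: 12.1
position: [0.462, 0.0806, 0.1269]
eef_rot: [1.471, -2.776, 0.002]
contact_force: [-2.4, -2.7, 1.7]
finger_gap: 0.0535
grip_force: 63.8
```

Request:
apply_moves([
  [0.2,0.15,0,0.2,0],
  [0.2,0,0,0.2,0],
  [0.2,0,0,0,0],
])

```text
time_s: 12.35
position: [0.4608, 0.0792, 0.1223]
eef_rot: [1.47, -2.775, 0.001]
contact_force: [-2.9, -3.8, 2.4]
finger_gap: 0.0533
grip_force: 64.0
```

At the expected seat height (0.1225). Release, and lift clear.

Request:
apply_moves([
  [0.3,0.1,0,0,0],
  [0.34,0,0,0,0],
  [0.4,0,0,0,0],
  [0.6,0,0,0,0],
  [1,0,0,0,0],
  [1,0,0,0,0],
  [1,0,0,0,0],
  [1,0,0,-1,0],
  [1,0,0,-3,0],
  [1,0,0,-4,0],
  [1,0,0,-4,0],
  [1,0,0,0,0],
])

```text
time_s: 13.35
position: [0.4631, 0.0789, 0.2524]
eef_rot: [-1.465, 2.764, -0.005]
contact_force: [-0.2, 0.2, 1.1]
finger_gap: 0.0854
grip_force: 0.0
```

Run:
```python
from h import *
s=state()
a=eyes.grab_frame("wrist")
for q in ([.461,.080,.13],[.518,.166,.189]): print(proj("wrist",q,s))
g=a.min(2)[240:480:9,140:500:4]
for r in g: print("".join(" .:-=+*#%@"[min(9,v//24)] for v in r))
go([.519,.166,.178],146.5)
x0,y0=proj("side",[.461,.08,.13]).astype(int);print(x0,y0)
g=eyes.grab_frame("side").min(2)[y0-20:y0+45:2,x0-30:x0+60]
for r in g: print("".join(" .:-=+*#%@"[min(9,v//24)] for v in r))
```

```text
[324.60812545 234.30311263]
[326.45183738 435.19411913]
+++++++++----------------*++++++++=-+********************+***======-========**--::=+++++++
+++++++++--------------*++++++++=::::*******************=+:***=======-=========-::+++++++-
++++++++-*-----------=#---+++++-:::---+==*=************:.*.::*--======-=-======::-*++++++:
++++++++------------+*----+++=.::----:...===********=--::+--::==--======-====:::-*++++++++
+++++++++++=-------------++++.:.:::::.........-:...:::.=-..+--====-=======:---:=++++++++++
++++++++++++--==++*+=-=---+++::----=*--......:-::...-----::-:*------=::--:=-==++++-+++++++
++++++++++=--::========+++++*::------:::.::-----=+::---------:-.:#--==-:---..-::-*++++++++
++++++++---:    ==========+++::-----:::::+-------+=++---------::++-+-:::::-    ---:+++++++
+++*  ----      ++=========---------=:::+=+-::::::*+*+=============:::::::.     ----. -+++
+   ----        +++++======+++=:----::::+++::-----+**=--------:-+++=.:::::        ----.. +
  ----.         #**+++++==%-=+++::::-::::++::------*--------::++++++*:::::          ----. 
-----           ####**++=++++---**:-----...
[... 3869 characters left out ...]
**++*+==+++=---::::::::::---=++++++++-==-=====-=======-=*******
****+----====-====--=+*+-=+******++++-------===+++++***********+=---===---===-=====-=++***
*******+++++++++==+******++****++++-=+-------=+*******+****+***+---=-====---===-===-=*****
****************+-==+***+-=+*==++=-=+=--======********+*******+=+--==-----============+***
*******++*********++-===--==-=----===-=-=-=--=******++*+**+***+*+---=---=--=-===--=++-=+**
*******++**********+=----==--------=--======-=*********+********+--------=--==-==-=*******
+*******+**********+--=======---==----------=*************+==-=+++------===-----=+**+++***
=###*-++===-=*++========------------=------=========----=++++****+------------=+*****++***
```

The side view puts the beaker's top disc at (290,202) against a predicted (290,201), so it is seated on the peg. Now to the handle.

Request:
apply_moves([
  [1,-2,0,0,0],
  [1,-2.5,0.1,0,0],
  [1,-2.5,0.1,0,0],
  [1,-2,0,0,0],
  [1,-1.3,0,0,0],
  [1,0,0,0,-0.01],
  [1,0,0,0,0],
])

```text
time_s: 14.03
position: [0.5164, 0.1655, 0.2411]
eef_rot: [1.486, -2.765, 0.0]
contact_force: [-0.3, 0.9, -0.6]
finger_gap: 0.0853
grip_force: 0.0
```

Run:
```python
from h import *
go([.519,.166,.178],146.5)
s=state();a=eyes.grab_frame("wrist")
for q in ([.519,.166,.189],[.498,.133,.189],[.461,.080,.13]): print(proj("wrist",q,s))
g=a.min(2)[150:480:10,140:500:4]
for r in g: print("".join(" .:-=+*#%@"[min(9,v//24)] for v in r))
```

```text
t 14.03 pos [0.5164 0.1655 0.2411] yawY 146.49 tilt 0.15 q6 -1.27 gap 0.0853 F [-0.31  0.92 -0.58] g 0.0
tool cm [-0.2  -0.2   6.31] spin -0.0
[315.52175136 279.66549104]
[313.77648828 198.17582416]
[317.44640966  64.59864944]
++++===-==-====-**===+*++*++*-:::---:..:....++.---------#.:***==========-========:::*+++++
+*--======-===-=:=====*++++-:::-----....::::-+...-:---:-:*:-.#===========:======:::**+++*+
++-==========-=-======*---*::------..:....::--....-----:--#-::+=-=-=======-===---==*****++
++**=-=++=======+*====++**::--::::..........--.:.:::::==..-:#-====-=-==+=====++=****-+++++
*****==+++++++======%-**+::------*--:...-=      +=---------:--:**=-----=-------------+++++
***=++++++++++++=====-+**::----------.++-     .. +**--------::-. ++---:::::----:----==++++
*:+#########***+++====+==---------:::=+++....... ****----==------=-==::::::::-:-=*********
*+############****+++==+**:----------*++*  ..... #**+-----------+--+-::::::-::=******#****
*+######%##%%%#***+++=%+++*:-----------*. ...... .*=-----------=-++++:::::-::*************
+*+#####%%%%%%#***++%=-+**+*::-:------    ......... --
[... 1429 characters left out ...]
++++++++*---.:-===+**--:=================:-++++++*   .  . ..   
  .   .  .    .:--=*++**++: .     ...     .*-==.           ..   ======:+++*  . ..   .    .
    . .     ..  ..--+*-           .        .         .              ====:  .  .  . ..     
       ...       ..         . ..   . . .               ... .   .       .        ..        
   .      ..          .      .    .            ..                 .            ..    .    
  .  .              .        . .    ..       . . ...    . . .                  .          
  .              ..           .    .   ..    .....     .         .        .               
        .   .   ..  .  .   .                 .. .  ..       . .              .           .
```

The handle bar is centred between the fingers (x≈320) and aligned, with the axis screw at y≈275 as predicted. Descend and grip.

Request:
apply_moves([
  [1,0,0,2,0],
  [1,0,0,2,0],
  [1,0,0,1.5,0],
  [1,0,0,0.8,0],
  [0.4,0,0,0,0],
  [0,0,0,0,0],
  [-0.4,0,0,0,0],
  [-0.8,0,0,0,0],
  [-0.8,0,0,0,0],
  [-0.8,0,0,0,0],
])

```text
time_s: 14.92
position: [0.5168, 0.1656, 0.1802]
eef_rot: [-1.485, 2.767, 0.001]
contact_force: [-1.3, 1.3, 3.3]
finger_gap: 0.0153
grip_force: 61.0
```

```bash
cat > f.py <<'E'
from h import *
go(None);print(state()["wrist_torque"].round(2))
x0,y0=200,225
g=eyes.grab_frame("scene").min(2)[235:345:2,180:280]
for r in g: print("".join(" .:-=+*#%@"[min(9,v//24)] for v in r))
E
python3 f.py
```

```text
t 14.92 pos [0.5168 0.1656 0.1802] yawY 146.43 tilt 0.07 q6 -1.27 gap 0.0153 F [-1.26  1.35  3.35] g 60.97
[ 0.79 -0.03 -0.05]
----------------------=-----------------------------------------------------------------------------
:-::-:::::------------------------------------------------------------------------------------------
::::::::::::::--------------------------------------------------------------------------------------
:::::::::::::::::::----------------------------------------=-=--------------------------------------
::::::::::::::::::::::::--:-------------------------------===---------------------------------------
::::::::::::::::::::::::::::::::::::::-:-------::---------------------------------------------------
::::::::::::::::::::::::::::::::::::::::::::-:::::-:-:----------------------------------------------
::::::::::::::::::::::::::::::::::::::::::::::::::::::::::::------------------------------=-==------
:.::::::::::::::::::::::::::::::::::::::::::::::::::::::::::::----------------------------=-===-----
.::.::::::.:::.::::.:--:::::::::::::::::::::::::::::::::::::::::
[... 3881 characters left out ...]
########**************##***###%#*+=######**=-=---=+%**+=====+*#*#**#####+==============+######
###############**####*#**###########**+==+###*=-=**#**=--=++*%%%***###%%#+=================++#######
#######################*##############**########******#*--==+=======------=============++###########
######################*****####%#######%#############**=--=*###**+++++++=+++++++++++####%###########
#######################################################++++#%#######################################
##################################%#################################################################
####################################################################################################
```

Gripped firmly. Before turning I'll pin down the drip pan's bearing by comparing projected rim extents with those read off the enlarged pictures.

Run:
```python
from h import *
C=np.array([.519,.166]);t=np.linspace(0,6.28,73)
for a in(180,183,186,189):
    c=C+.105*np.array([np.cos(np.radians(a)),np.sin(np.radians(a))]);o=[]
    for n,k,x0,y0 in(("scene",5,170,225),("side",4,225,180)):
        P=np.array([proj(n,[c[0]+.048*np.cos(u),c[1]+.048*np.sin(u),.029]) for u in t]);P=(P-[x0,y0])*k
        o+=[P.min(0).round(),P.max(0).round()]
    print(a,c.round(3),*o)
# pan edges from scene0: bright rim pixels
```

```text
180 [0.414 0.166] [288. 378.] [479. 544.] [143.  89.] [263. 163.]
183 [0.414 0.161] [298. 373.] [489. 539.] [144.  93.] [264. 167.]
186 [0.415 0.155] [307. 368.] [498. 533.] [144.  97.] [265. 171.]
189 [0.415 0.15 ] [317. 363.] [507. 527.] [145. 101.] [266. 176.]
```

Rim extents match a pan bearing of about 183°. I'll turn the carousel from 236.4° by -53.4° (spin +0.93), gently.

Request:
apply_moves([
  [-0.8,0,0,0,0.01],
  [-0.8,0,0,0,0.02],
  [-0.8,0,0,0,0.03],
  [-0.8,0,0,0,0.04],
  [-0.8,0,0,0,0.04],
  [-0.8,0,0,0,0.04],
  [-0.8,0,0,0,0.04],
  [-0.8,0,0,0,0.04],
  [-0.8,0,0,0,0.04],
  [-0.8,0,0,0,0.03],
  [-0.8,0,0,0,0.02],
  [-0.8,0,0,0,0],
])

```text
time_s: 15.97
position: [0.5167, 0.1658, 0.1803]
eef_rot: [-0.977, 2.985, 0.001]
contact_force: [-2.9, 0.8, 5.7]
finger_gap: 0.0148
grip_force: 61.1
```

Request:
apply_moves([
  [-0.8,0,0,0,0.02],
  [-0.8,0,0,0,0.04],
  [-0.8,0,0,0,0.05],
  [-0.8,0,0,0,0.05],
  [-0.8,0,0,0,0.05],
  [-0.8,0,0,0,0.05],
  [-0.8,0,0,0,0.05],
  [-0.8,0,0,0,0.05],
  [-0.8,0,0,0,0.05],
  [-0.8,0,0,0,0.04],
  [-0.8,0,0,0,0.02],
  [-0.8,0,0,0,0],
])

```text
time_s: 16.97
position: [0.5166, 0.166, 0.1802]
eef_rot: [-0.256, 3.131, 0.002]
contact_force: [-6.3, 2.2, 6.0]
finger_gap: 0.0155
grip_force: 61.1
```

Request:
apply_moves([
  [-0.8,0,0,0,0.02],
  [-0.8,0,0,0,0.03],
  [-0.8,0,0,0,0.03],
  [-0.8,0,0,0,0.02],
  [-0.8,0,0,0,0.01],
  [-0.8,0,0,0,0],
  [-0.8,0,0,0,0],
  [-0.8,0,0,0,0],
])

```text
time_s: 17.63
position: [0.5166, 0.166, 0.1802]
eef_rot: [-0.085, 3.14, 0.002]
contact_force: [-4.2, 2.1, 5.7]
finger_gap: 0.0151
grip_force: 61.1
```

```bash
sed -i 's/235:345:2,180:280/245:345:2,190:300/' f.py; python3 f.py
python3 - <<'E'
from h import *
for a in (183,): print("scene top",proj("scene",[.414,.161,.13]),"side",proj("side",[.414,.161,.13]), "wrist",proj("wrist",[.414,.161,.13]))
g=eyes.grab_frame("wrist").min(2)[0:300:9,180:480:3]
for r in g: print("".join(" .:-=+*#%@"[min(9,v//24)] for v in r))
E
```

```text
t 17.63 pos [0.5166 0.166  0.1802] yawY 93.11 tilt 0.08 q6 -2.2 gap 0.0151 F [-4.15  2.07  5.74] g 61.12
[ 0.79  1.55 -0.02]
:::::::::::::::::::::::-::::-------------:--------------------------------------------------------------------
:::::::::::::::::::::::::::::::::::-::::-:--------------------------------------------------------------------
::::::::::::::::::::::::::::::::::::::::::::-::::--------------------------------=----------------------------
:::::::::::::::::::::::::::::::::::::::::::::::::::------------------------------====-------------------------
::::.:::::::::::::::::::::::::::::::::::::::::::::::-:-::-----------------------------------------------------
:::.:.:::.:.:::::---::::::.:::::::::::::::::::::::::::::::::---:----------------------------------------------
:.:.:::::::::::-:.::.:::---:::::::::::::::::::::::::::::::::::::-:::------------------------------------------
..........::.::::.:...::::.::::---:::::::.:::::::::::::::::::::::::::::::::-::::::--:-:---:-------------------
+--:.......::::..::..:.:::::.:....:::::---:::::::::::::::::::::::::::::::::::::::::::::
[... 7413 characters left out ...]
=-#*@*****=::---------:-====:**+ .........::::...%##==========:::====.*#######=--------------+
=====--#*@********::---------%#---:::#. .....  ... ..  %#----:###------===.**********+------------*+
==-=##*@+=**********::----------=-:::=. ............   =------===----===.####*###*#++*%+=--------++-
##*#%#**+*************:-----------::.  ... . .......   . =----------==.***#*#####*#+*######------=+-
##*####*****************#:--------:... ... .. ... ..   ..: --------.#*******###############+*%---==-
=##+###*###*****************+:---.====. . .. .. .....  -----=----**************#######*##=+######:=-
*#*%#+===#######*****===***= ....===== ............ .  .----:.    #****************####-=*######***+
```

The beaker's top disc is at (244,293.5) in the scene view against a predicted (244.7,293.7) over the pan. The grip is 61 N and the carousel is still, so I'll hand in.

```bash
python3 -c "
from plant import job
print(job.hand_in())"
```

```text
the job is handed in; nothing more can be done
None
```

The job is handed in with no verdict returned: by my measurements the beaker stands mouth-down on its peg within about 10 mm of the drip pan's centre, and the gripper is holding the carousel still (about 61 N).

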